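Fit the inner lid to the die pot and take its transit cover away

ROBOT

A 6-joint arm with a two-finger parallel gripper is mounted at the origin on the work surface. World frame = base frame: x ahead of the robot, y to its left, z up, the work surface at z = 0. Lengths are in m, angles in rad, forces in N, time in s.
With the tool pointing down it reaches from about 0.35 to 0.775 m from the base axis. Payload 5.5 kg.
Tool frame: the origin (TCP) lies at the very end of the fingers, on their centre line; the grasp point (between the pads) lies 19 mm behind it; z points along the fingers, x is the direction in which the jaws open and shut, and the axes are right-handed (so a half turn about z gives the same grasp; the last joint's range is limited). The gripper opens to 85 mm and grips with 20 to 120 N. Pads are 22 mm wide; open, the fingers measure 114 mm over their backs; the gripper's body (76 mm by 85 mm) begins 54 mm behind the grasp point. The pads swing forward as they close: fully open they stand 13 mm farther back than shut.
Start: joints at [-0.14, 0.313, 0.046, 1.304, 0, 1.431], TCP at [0.575, -0, 0.193] pointing down, gripper open.
Joint ranges: [-2.76, 2.76], [-0.86, 1.69], [-1.03, 1.26], [-2.2, 2.34], [-1.47, 1.5], [-3.14, 3.14]. Speed limits (rad/s): [2.57, 2.57, 3.14, 3.14, 3.14, 3.14].

INTERFACE

Orientations are given as a unit quaternion [w, x, y, z].
In Python, from workcell import monitor, eyes, ticket gives the robot as it stands.
- The arm moves only by the tool send_rows, never from a script. Its argument "targets" is a list of rows, each a list of 5 numbers: the shift along the world's x, y, z in m, then the turn about the world's z in degrees, then the closure in counts, from 0 (fully open) to 255 (shut). A call has 1 to 12 rows; each row shifts and turns the commanded pose from where the row before left it; what a row does not reach is not made up. A row lasts 1/10 s, in which the tool goes at most 50 mm and 8.59 degrees, less where a joint would pass 70% of its speed; a pose out of reach is approached as far as the arm can. A call is refused whole if a number of a shift passes 0.05 or a number of a turn 8.59, either way. A call with a gripper value outside its range is refused whole. The fingers move at their own pace and stop on an object; "newtons" is the grip in N (left out, the last holds). Time passes only in rows, so rows that do not move let the fingers close. It gives the time, the measured TCP pose, the force and the opening at its end, in the units of the state.
- monitor.get_state(): the state, without advancing time (a new reading comes with each control period).
- eyes.read_camera(name): name is "scene" or "side" or "wrist"; returns a dict with "img" (400x640x3 uint8, red, green, blue), "z_map" (400x640 float32, m along the optical axis (not along the pixel's ray), 0 where there is no reading), "camera_matrix" (3x3 intrinsics, pixels), "k1" (the pictures are not rectified: a ray, as slopes to the right and down, at radius r is drawn at 1 + k1 r^2 times it, then the intrinsics apply), "pose" (4x4, takes a point from camera to world coordinates); the wrist camera has in their place "T_tool_cam" (4x4, takes a point from camera to tool coordinates, whose origin is the TCP and whose axes are the tool frame's). Camera axes: x right, y down, z forward; pixel columns grow to the right and rows downward; lengths in m; the calibration is good to about 2 mm. A picture is of the moment at which its call begins: read the wrist's pose just before it.
- ticket.hand_in(): hands the job in, once; it reports no verdict.
Trained networks look in the newest picture that a camera, given by its name, has taken for a name from the list of things; names that differ only in an ending like _2 or _b are one class to them, and where a whole thing is asked for, a point or a joint stands for the part that bears it (a point fixed in the world has none). Each returns a list of dicts, best first, with "conf" (0 to 1); they miss things now and then, are a little off and sometimes report something else, mostly with a low value. They report only what shows in the picture. A call takes as long as a camera call.
- eyes.spot_in(name, camera): "xyz" ([x, y, z] in m, in world coordinates, good to about 4 mm: the middle of the surface that is visible of it).
- eyes.tip_of(name, camera): "xyz" ([x, y, z] in m, in world coordinates, good to about 4 mm: a listed point, or the origin of a listed thing).
The state is a dict: "clock": time; "joint_pos": joint angles; "qvel": joint speeds; "tau": joint torques, N m; "tcp_pos": TCP position; "orientation": TCP orientation; "wrist_force": force on the tool from outside, world axes, zero at the start; "ft_torque": the same for the moment, N m; "finger_gap": finger opening in m.
Only numpy, scipy, OpenCV 4.12 (cv2) and the standard library are available. Lean on these libraries where they do the work, as an engineer would, in place of code of your own. Each camera call takes 0.05 s, during which the arm holds its last target.

TASK

In the black bin lies a lid set: a metal inner lid with an orange knob, and a blue transit cover lying loose over it with the knob sticking up through its collar. Take the set out of the bin by the orange knob and set it down on the open white pot, without dropping it, so that the inner lid sits fully home with the blue cover still on it; let go of the knob. Then take the blue cover by its collar and lift it off alone, leaving the inner lid seated and undisturbed, and finish while still holding the cover level and still, entirely higher than the top of the knob; do not shift any of the other loose things.

Things in the scene. Friction and masses are not known exactly. Their poses are not given: they have to be found in the camera images.
- inner_lid: Loose aluminium inner lid, 0.2-0.45 kg, upright in the bin. Origin: centre of underside, z up its axis. Spigot 94 mm dia from 0 to 12 mm (lower edge chamfered 3 mm), flange 110 dia to 18, pan 86 dia to 23, then a plain orange cylinder knob 20 dia to 92 mm; its top 34 mm stand free above the collar. Seated, its origin is 73 mm above the pot's origin.
- knob_top (a point): Centre of the top face of the orange knob, on the inner lid's axis, 92 mm above the inner lid's underside.
- cover: Loose blue cover, 0.12 kg, resting by gravity on the inner lid's flange (origin 18 mm above the lid's), 3 mm side play. Origin: centre of underside, z up. Skirt 102 mm outside, 92 inside, 16 high with roof; on it a collar (tube) 44 outside, 28 bore, from 16 to 40 mm: grip across its outside. Knob has 4 mm play all round in it. Its underside passes the knob's top after rising 74 mm.
- collar_top (a point): Centre of the collar's top rim, on the cover's axis, 40 mm above the cover's underside.
- pot: White open pot with green carrier and dies in it, in a dark nest plate fixed to the table (220 x 150 x 15 mm). Origin: on the pot's axis at the table surface, z up; x along the plate, 145 mm of it on the +x side. Pot 110 mm outside dia, bore 100, rim 85 mm above the table. Cannot move.
- pot_mouth (a point): Centre of the pot's open mouth, at rim height, 85 mm above the table.
- bin: Black open bin fixed to the table, 165 (x) x 325 (y) mm, walls 50 mm high, walls and floor 5 mm thick, no dividers. Origin: centre of underside. The lid set stands upright on its floor anywhere along y, an amber jar beside it. Cannot move.
- flux_jar: Amber glass jar with black cap, 54 mm dia, 55 mm high, in the bin beside the lid set; origin centre of underside. Leave alone.
- vial: White vial with red cap, 24 mm dia, 45 mm high, standing on the pot's nest plate about 100 mm from the pot's axis; origin centre of underside. Leave alone.
- reel: Yellow component reel lying flat beyond the bin and pot, 80 mm dia, 12 mm high; origin centre of underside. Leave alone.
- driver: Screwdriver with yellow handle lying on the table beyond the bin and pot, under 40 mm high; origin at its underside. Leave alone.
- spare_lid: Small white lid with grey knob, 70 mm dia, 28 mm high, on the table near the robot; origin centre of underside. Not part of the lid set; leave alone.
- chip_tray: Black tray of green chips, 100 x 75 x 18 mm, on the table near the robot; origin centre of underside. Leave alone.
- ipa_bottle: White bottle with blue cap, 56 mm dia, 130 mm high, at the left of the table; origin centre of underside. Leave alone.

How it is judged:
On the way, in this order (a step that is already met when the one before it is completed fails the run):
1. the lid set is lifted out of the bin whole, cover on the inner lid (height (world z) of inner_lid above 0.085 m and z of cover in the frame of inner_lid between 0.014 and 0.022 m and horizontal distance between cover and inner_lid below 0.008 m and contact force between the fingers and inner_lid above 0.3 N), for 0.1 s.
2. the inner lid sits fully home in the pot, cover still on it, knob let go (horizontal distance between inner_lid and pot_mouth below 0.005 m and z of inner_lid in the frame of pot between 0.07 and 0.0755 m and angle between inner_lid's own z axis and vertical below 0.05 rad and z of cover in the frame of inner_lid between 0.014 and 0.022 m and horizontal distance between cover and inner_lid below 0.008 m and contact force between the fingers and inner_lid below 0.05 N), for 0.2 s.
At the end, for the whole second after the job is handed in: Inner lid home in the pot (axis within 5 mm, at most 2.5 mm proud, tilt < 0.05 rad), still and untouched; cover gripped, still, tilt < 0.25 rad, its underside over 92 mm above the inner lid's underside, touching neither lid nor pot; other loose things moved < 20 mm (horizontal distance between inner_lid and pot_mouth below 0.005 m and z of inner_lid in the frame of pot between 0.07 and 0.0755 m and angle between inner_lid's own z axis and vertical below 0.05 rad and z of cover in the frame of inner_lid above 0.092 m and contact force between the fingers and cover above 0.5 N and contact force between each of cover, the arm, the fingers and inner_lid below 0.05 N and contact force between cover and pot below 0.05 N and angle between cover's own z axis and vertical below 0.25 rad and linear speed of each of cover, inner_lid below 0.03 m/s and distance of each of flux_jar, vial, reel, driver, spare_lid, chip_tray, ipa_bottle from where it was at the start of the episode below 0.02 m); the arm keeps its last pose, push and grip.
It fails at once if the cover came off the inner lid while the inner lid was not seated in the pot (z of cover in the frame of inner_lid above 0.028 m and not (horizontal distance between inner_lid and pot_mouth below 0.005 m and z of inner_lid in the frame of pot between 0.07 and 0.0755 m and angle between inner_lid's own z axis and vertical below 0.05 rad)).
It fails at once if the inner lid was pulled off its seat by the cover (horizontal distance between inner_lid and pot_mouth below 0.02 m and z of inner_lid in the frame of pot between 0.077 and 0.15 m and contact force between the fingers and cover above 0.5 N and contact force between the fingers and inner_lid below 0.02 N).
It fails at once if the lid set was dropped (contact force between the fingers and inner_lid below 0.02 N and linear speed of inner_lid above 0.35 m/s).
It fails at once if another loose thing was shifted or tipped (distance of any of flux_jar, vial, reel, driver, spare_lid, chip_tray, ipa_bottle from where it was at the start of the episode above 0.02 m or angle between any of flux_jar, vial, reel, spare_lid, chip_tray, ipa_bottle's own z axis and vertical above 0.5 rad).
It also fails if it takes over 58 s, if anything falls off the work surface, if the arm or the gripper's body presses on something with over 40 N, if the wrist force passes 120 N, or if a joint passes its speed limit or range.

## Working session

There is one attempt and no reset: what is moved stays moved. The work goes in short steps, Python scripts to look and compute and a tool call to move; the robot and the scene stay as the last step left them, time stands still between calls to the robot, and variables do not carry over. Pictures are saved under pics/ and viewed, and the job is handed in when it is done.

Besides the shell and the picture viewer there is one more tool, called after "Request:" as a command line: name --pt "numbers of a row" for each row, then --argument value for the rest. send_rows: Moves the arm, as the interface text tells. Its arguments: {"type":"object","properties":{"targets":{"type":"array"},"newtons":{"type":"number"}},"required":["targets"]}

```bash
mkdir -p pics
cat > h.py <<'E'
from workcell import monitor, eyes, ticket
import numpy as np, cv2
def save(cam,name):
    r=eyes.read_camera(cam); cv2.imwrite('pics/%s.png'%name,r['img'][:,:,::-1]); return r
E
python3 - <<'E'
from h import *
print(monitor.get_state())
for c in ['scene','side']:
    r=save(c,c+'1')
    print(c,r['pose'].round(3).tolist() if hasattr(r['pose'],'round') else r['pose'])
    for n in ['inner_lid','knob_top','cover','collar_top','pot','pot_mouth','bin','flux_jar','vial']:
        print(n,[(np.round(d['xyz'],4).tolist(),round(d['conf'],2)) for d in eyes.tip_of(n,c)[:2]])
E
```

```text
{'clock': 0.0, 'joint_pos': array([-1.39604715e-01,  3.13999165e-01,  4.49749195e-02,  1.30355234e+00,
       -6.62832474e-06,  1.43119155e+00]), 'qvel': array([ 0.00046354,  0.00183482, -0.00033092, -0.00226226,  0.00105505,
       -0.0003442 ]), 'tau': array([-2.90074182e-03, -4.80629075e+01,  2.98531097e+01,  1.95313990e-02,
       -3.83516899e-04, -4.27451073e-05]), 'tcp_pos': array([5.74440472e-01, 6.40211343e-05, 1.92407939e-01]), 'orientation': array([-1.20580975e-04,  9.99999604e-01,  3.17417759e-08, -8.81929581e-04]), 'wrist_force': array([-0.39060381, -0.32326387,  0.19947414]), 'ft_torque': array([-0.02166483,  0.02897326, -0.02100228]), 'finger_gap': 0.08510966578538938}
scene [[0.511, 0.683, -0.521, 1.159], [0.859, -0.402, 0.316, -0.311], [0.007, -0.609, -0.793, 1.031], [0.0, 0.0, 0.0, 1.0]]
inner_lid [([0.5896, 0.1628, 0.003], 0.64)]
knob_top [([0.5898, 0.1611, 0.0979], 0.49)]
cover [([0.5913, 0.1616, 0.0209], 0.56)]
collar_top [([0.5922, 0.1628, 0.0622], 0.78)]
pot [([0.5366, -0.1587, -0.0003], 0.93)]
pot_mouth [([0.5385, -0.1557, 0.0846], 0.95)]
bin [([0.5844, 0.2328, 0.0004], 0.58)]
flux_jar [([0.5925, 0.3354, 0.005], 0.78), ([0.7743, -0.1253, -0.0005], 0.37)]
vial [([0.6393, -0.1465, 0.0183], 0.64)]
side [[-0.959, -0.17, 0.228, 0.246], [-0.283, 0.631, -0.723, 1.03], [-0.021, -0.757, -0.653, 0.947], [0.0, 0.0, 0.0, 1.0]]
inner_lid [([0.587, 0.1639, 0.0032], 0.72), ([0.5978, 0.475, -0.002], 0.6)]
knob_top [([0.59, 0.162, 0.0949], 0.67)]
cover [([0.5887, 0.1626, 0.0226], 0.84), ([0.7734, -0.1222, 0.0022], 0.61)]
collar_top [([0.5892, 0.1654, 0.0649], 0.72), ([0.5879, 0.2383, -0.0026], 0.45)]
pot [([0.5393, -0.1583, -0.0016], 0.71)]
pot_mouth [([0.5366, -0.1578, 0.086], 0.84), ([0.5886, 0.163, 0.0218], 0.59)]
bin [([0.5868, 0.2392, -0.0031], 0.82), ([0.5908, 0.3413, 0.0081], 0.33)]
flux_jar [([0.5929, 0.3407, 0.0074], 0.9)]
vial [([0.6389, -0.1439, 0.0137], 0.6)]
```

View pics/scene1.png

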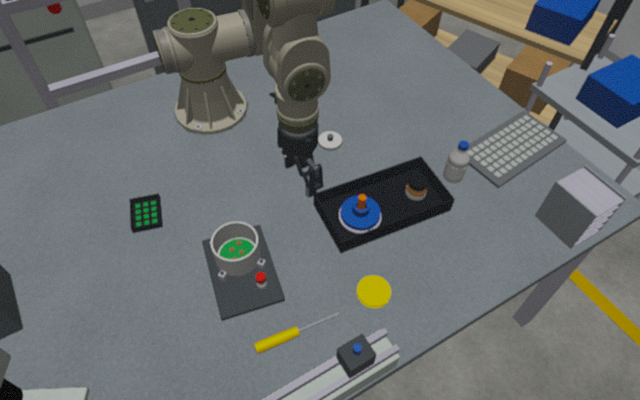

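View pics/side1.png

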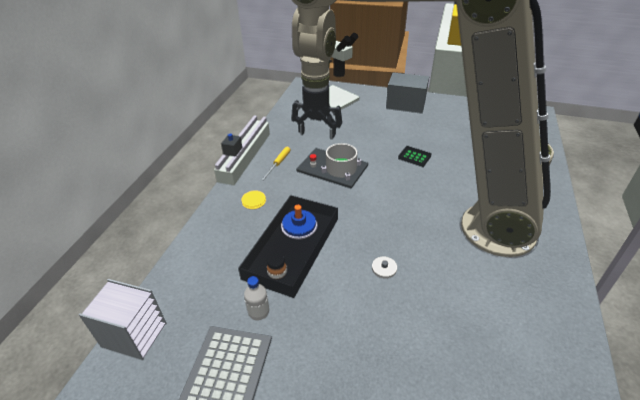

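The views agree: the lid set is at about (0.590, 0.162), and the pot is at about (0.538, -0.157). I'll look at the pot with the wrist camera first, then the lid.

Request:
send_rows --pt "-0.01 -0.04 0.02 0 0" --pt "-0.01 -0.04 0.02 0 0" --pt "-0.01 -0.04 0.02 0 0" --pt "-0.006 -0.038 0.02 0 0" --pt "0 0 0 0 0" --pt "0 0 0 0 0" --newtons 40

```text
clock: 1.6
tcp_pos: [0.5391, -0.159, 0.2736]
orientation: [0.0, 1.0, -0.001, 0.001]
wrist_force: [0.1, -0.3, 0.4]
finger_gap: 0.0852
```

```bash
cat >> h.py <<'E'
from scipy.spatial.transform import Rotation as R
def wristT():
    s=monitor.get_state(); T=np.eye(4); q=s['orientation']; T[:3,:3]=R.from_quat([q[1],q[2],q[3],q[0]]).as_matrix(); T[:3,3]=s['tcp_pos']; return T
def cloud(cam,name=None):
    T=wristT() if cam=='wrist' else None
    r=eyes.read_camera(cam)
    if name: cv2.imwrite('pics/%s.png'%name,r['img'][:,:,::-1])
    P=T@np.array(r['T_tool_cam']) if cam=='wrist' else np.array(r['pose'])
    K=np.array(r['camera_matrix']); k1=r['k1']; z=r['z_map']
    v,u=np.mgrid[0:400,0:640]
    x=(u-K[0,2])/K[0,0]; y=(v-K[1,2])/K[1,1]
    rd=np.hypot(x,y); ru=rd.copy()
    for _ in range(20): ru=rd/(1+k1*ru**2)
    s=np.where(rd>0,ru/np.maximum(rd,1e-9),1)
    pts=np.stack([x*s*z,y*s*z,z],-1)@P[:3,:3].T+P[:3,3]
    return r['img'],pts,z>0
def circ(p):
    from scipy.optimize import least_squares
    c0=p.mean(0); f=lambda q:np.hypot(p[:,0]-q[0],p[:,1]-q[1])-q[2]
    o=least_squares(f,[*c0,.05],loss='soft_l1',f_scale=.001); return o.x,len(p),np.abs(o.fun).mean()
E
python3 - <<'E'
from h import *
im,p,ok=cloud('wrist','w1')
for n in ['pot','pot_mouth','vial']: print(n,[(np.round(d['xyz'],4).tolist(),round(d['conf'],2)) for d in eyes.tip_of(n,'wrist')[:2]])
d=np.hypot(p[...,0]-.538,p[...,1]+.157)
m=ok&(d<.07)&(p[...,2]>.08)&(p[...,2]<.09)
q=p[m]; print(len(q),q[:,2].mean() if len(q) else 0)
dd=d[m]
print('outer/all',circ(q[:,:2]))
im2,p,ok=cloud('scene'); d=np.hypot(p[...,0]-.538,p[...,1]+.157)
m=ok&(d<.065)&(p[...,2]>.081)&(p[...,2]<.09); print('scene',circ(p[m][:,:2]))
print(wristT().round(3).tolist())
E
```

```text
pot [([0.5337, -0.1576, -0.0019], 0.89)]
pot_mouth [([0.7772, -0.1247, -0.0032], 0.4)]
vial [([0.6384, -0.1386, 0.0139], 0.85)]
1236 0.08440142142846532
outer/all (array([ 0.53765638, -0.15696568,  0.05200667]), 1236, np.float64(0.0013131705492502484))
scene (array([ 0.53944016, -0.15926406,  0.0521448 ]), 296, np.float64(0.0014841142445604504))
[[1.0, 0.002, -0.001, 0.539], [0.002, -1.0, 0.001, -0.157], [-0.001, -0.001, -1.0, 0.273], [0.0, 0.0, 0.0, 1.0]]
```

View pics/w1.png

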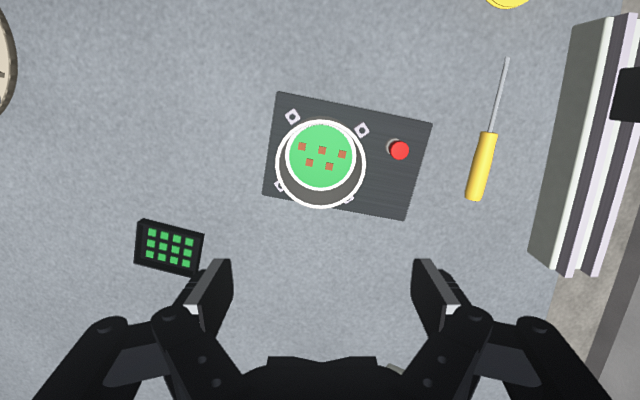

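Wrist view: the pot rim ring is centred at pixel (320,163), and the circle fit gives (0.5377, -0.157) with the rim at z 84.4 mm. The vial at (400,150) is clear. Now over the lid set at the same height.

Request:
send_rows --pt "0.006 0.04 0 0 0" --pt "0.006 0.04 0 0 0" --pt "0.006 0.04 0 0 0" --pt "0.006 0.04 0 0 0" --pt "0.006 0.04 0 0 0" --pt "0.006 0.04 0 0 0" --pt "0.007 0.04 0 0 0" --pt "0.008 0.04 0 0 0" --pt "0 0 0 0 0" --pt "0 0 0 0 0"

```text
clock: 2.85
tcp_pos: [0.5894, 0.1638, 0.2725]
orientation: [0.0, 1.0, 0.002, -0.001]
wrist_force: [-0.0, -0.0, -0.1]
finger_gap: 0.0854
```

Run:
```python
from h import *
im,p,ok=cloud('wrist','w2')
for n in ['knob_top','collar_top','cover','flux_jar']: print(n,[(np.round(d['xyz'],4).tolist(),round(d['conf'],2)) for d in eyes.tip_of(n,'wrist')[:2]])
d=np.hypot(p[...,0]-.589,p[...,1]-.1625)
for a,b,r in [(.093,.102,.02),(.058,.068,.03),(.034,.043,.06),(.018,.027,.065)]:
    m=ok&(d<r)&(p[...,2]>a)&(p[...,2]<b); q=p[m]
    if len(q)>5: print(a,len(q),q.mean(0).round(4),((q.max(0)+q.min(0))/2).round(4),(q.max(0)-q.min(0)).round(4))
print(wristT()[:3,3])
```

```text
knob_top [([0.5886, 0.1591, 0.0951], 0.7)]
collar_top [([0.5897, 0.1625, 0.0602], 0.93)]
cover [([0.5869, 0.1645, 0.0252], 0.88)]
flux_jar [([0.5994, 0.3392, 0.0056], 0.75)]
0.093 223 [0.5892 0.1637 0.0969] [0.5892 0.1634 0.096 ] [0.0175 0.0187 0.0057]
0.058 516 [0.5885 0.1668 0.0627] [0.5884 0.164  0.063 ] [0.0433 0.0427 0.0097]
0.034 3494 [0.5885 0.1669 0.039 ] [0.5889 0.1639 0.0386] [0.1007 0.1007 0.0083]
0.018 391 [0.5968 0.1898 0.0229] [0.5895 0.1643 0.0225] [0.1088 0.108  0.0088]
[0.58994692 0.1609087  0.27348115]
```

View pics/w2.png

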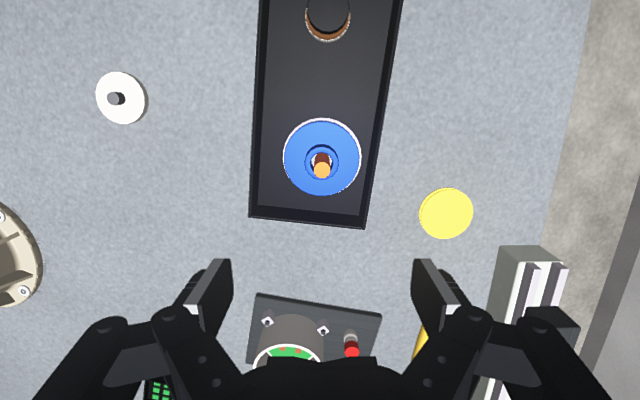

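The lid axis is at (0.589, 0.164). The knob top at z≈0.097, collar top at 0.063 and flange Ø109 all match the given sizes. Descending to TCP z≈0.068 and closing gently.

Request:
send_rows --pt "-0.001 0.002 -0.04 0 0" --pt "0 0 -0.04 0 0" --pt "0 0 -0.04 0 0" --pt "0 0 -0.04 0 0" --pt "0 0 -0.025 0 0" --pt "0 0 -0.012 0 0" --pt "0 0 -0.008 0 0" --pt "0 0 0 0 0" --pt "0 0 0 0 0" --newtons 40

```text
clock: 4.0
tcp_pos: [0.5902, 0.1639, 0.0698]
orientation: [-0.0, 1.0, -0.0, 0.001]
wrist_force: [-0.2, -0.5, 0.6]
finger_gap: 0.0855
```

Run:
```python
from h import *
im,p,ok=cloud('wrist','w3')
r=save('side','s3')
s=monitor.get_state(); print(s['tcp_pos'],s['wrist_force'],s['finger_gap'])
i=cv2.imread('pics/s3.png')[180:270,250:350]; cv2.imwrite('pics/s3c.png',cv2.resize(i,None,fx=6,fy=6,interpolation=cv2.INTER_CUBIC))
```

```text
[0.59030124 0.16413956 0.07000598] [-0.38341748  0.60466428 -0.43853097] 0.0852737990053017
```

View pics/w3.png

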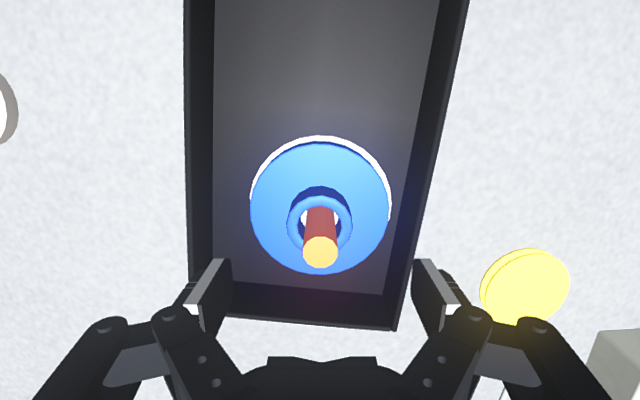

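View pics/s3c.png

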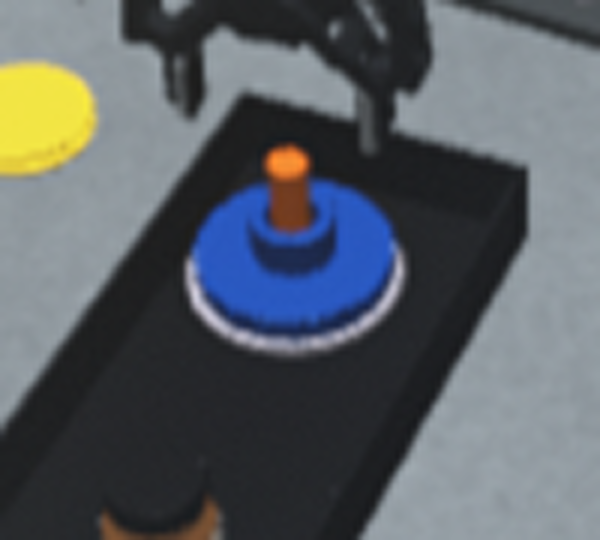

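The knob is at pixel (320,250), centred between the open fingers with nothing touching. Closing.

Request:
send_rows --pt "0 0 -0.001 0 120" --pt "0 0 0 0 170" --pt "0 0 0 0 190" --pt "0 0 0 0 210" --pt "0 0 0 0 255" --pt "0 0 0 0 255" --pt "0 0 0 0 255" --pt "0 0 0 0 255" --newtons 50

```text
clock: 4.9
tcp_pos: [0.589, 0.164, 0.0673]
orientation: [0.0, 1.0, 0.0, 0.0]
wrist_force: [0.9, 0.1, -1.0]
finger_gap: -0.0002
```

Run:
```python
from h import *
cloud('wrist','w4')
s=monitor.get_state(); print(s['tcp_pos'],s['wrist_force'],s['ft_torque'],s['finger_gap'])
```

```text
[0.5890457  0.16398405 0.06727827] [-0.83718968 -0.23787863  0.01313378] [-0.01986919  0.04626714  0.02518349] -0.00014589487111241957
```

View pics/w4.png

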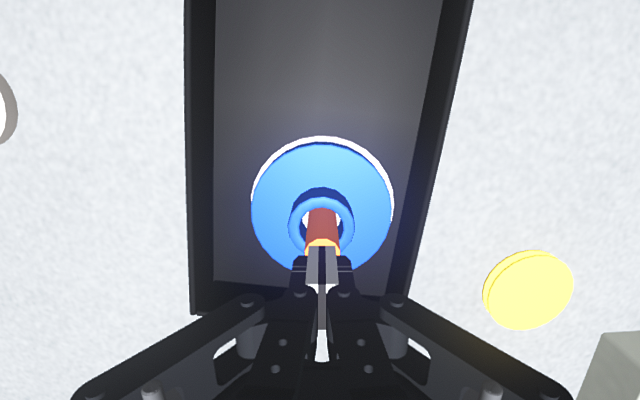

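The fingers shut fully (gap 0) and missed the knob. Checking how they sit relative to it.

Run:
```python
from h import *
r=eyes.read_camera('wrist'); T=np.array(r['T_tool_cam']); print(T.round(4), r['camera_matrix'],r['k1'])
im,p,ok=cloud('wrist')
for v,u in [(255,320),(270,315),(270,330),(300,316),(300,330),(243,320),(225,320)]: print(v,u,p[v,u].round(4))
C=np.linalg.inv(T)
for pt in [(0,0,0),(0,0,-.019)]:
    c=C@np.array([*pt,1]); x,y=c[0]/c[2],c[1]/c[2]; f=1+r['k1']*(x*x+y*y); K=np.array(r['camera_matrix']); print('proj',pt,K[0,0]*x*f+K[0,2],K[1,1]*y*f+K[1,2],c)
for c,b in [('side',(180,270,250,350)),('scene',(150,260,300,440))]:
    save(c,c+'5'); i=cv2.imread('pics/%s5.png'%c)[b[0]:b[1],b[2]:b[3]]; cv2.imwrite('pics/%s5c.png'%c,cv2.resize(i,None,fx=5,fy=5,interpolation=cv2.INTER_CUBIC))
```

```text
[[ 1.000e+00  8.000e-04 -3.000e-04  2.000e-04]
 [-6.000e-04  9.499e-01  3.124e-01 -7.990e-02]
 [ 6.000e-04 -3.124e-01  9.499e-01 -1.807e-01]
 [ 0.000e+00  0.000e+00  0.000e+00  1.000e+00]] [[312.57990029   0.         321.5298305 ]
 [  0.         312.57990029 199.52859442]
 [  0.           0.           1.        ]] -0.05064385473966851
255 320 [0.5885 0.1747 0.1193]
270 315 [0.5864 0.174  0.1314]
270 330 [0.5928 0.1742 0.1317]
300 316 [0.5871 0.1727 0.1504]
300 330 [0.5922 0.1757 0.1545]
243 320 [0.5884 0.1702 0.0976]
225 320 [0.5883 0.1727 0.0791]
proj (0, 0, 0) 321.3382227305649 230.4733396720037 [-1.20564072e-04  1.94711541e-02  1.96584828e-01  1.00000000e+00]
proj (0, 0, -0.019) 321.30027640595944 243.9659363119526 [-1.31248799e-04  2.54072909e-02  1.78535946e-01  1.00000000e+00]
```

View pics/side5c.png

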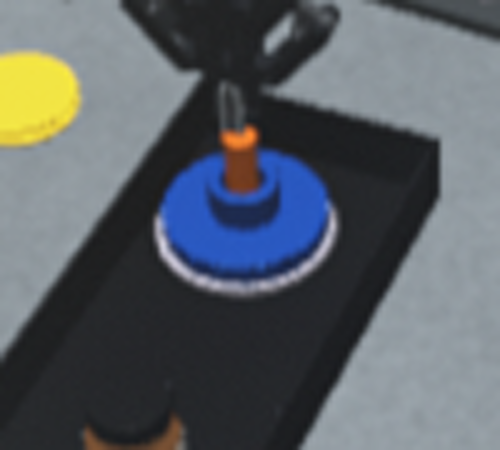

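View pics/scene5c.png

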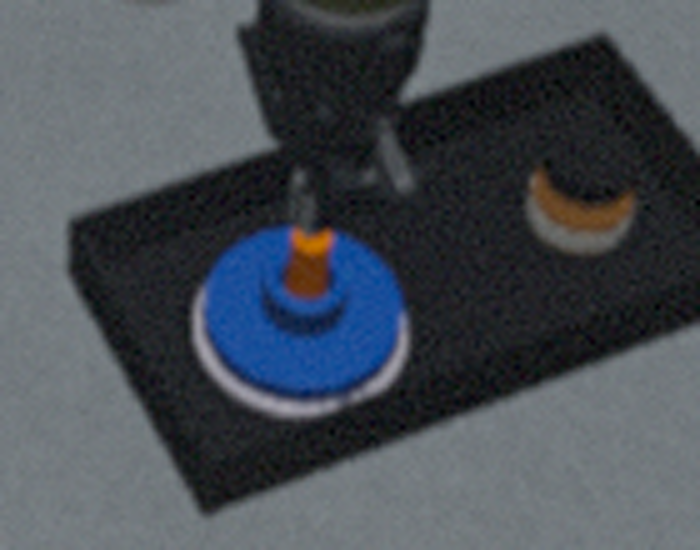

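Run:
```python
from h import *
im,p,ok=cloud('wrist')
for v in range(236,300,4): print(v,p[v,314].round(4),im[v,314],p[v,328].round(4),im[v,328])
for c in ['side','scene']:
    im,p,ok=cloud(c)
    m=ok&(abs(p[...,0]-.589)<.02)&(abs(p[...,1]-.164)<.018)&(p[...,2]>.08)&(p[...,2]<.16)
    vs=np.argwhere(m)
    for v,u in vs[::max(1,len(vs)//30)]: print(c,v,u,p[v,u].round(3),im[v,u])
```

```text
236 [0.5851 0.1719 0.0927] [175  98  96] [0.5927 0.1714 0.0915] [175  98  96]
240 [0.5852 0.1716 0.0971] [255 209 133] [0.5926 0.1716 0.097 ] [255 255 169]
244 [0.5852 0.1699 0.0982] [255 246 159] [0.5926 0.1696 0.0976] [255 246 160]
248 [0.5856 0.1749 0.1128] [126 130 151] [0.5923 0.1747 0.1124] [129 132 153]
252 [0.5857 0.175  0.117 ] [131 133 152] [0.5922 0.1746 0.1163] [130 132 150]
256 [0.5857 0.1745 0.12  ] [128 131 149] [0.5922 0.1745 0.12  ] [131 133 150]
260 [0.5858 0.1749 0.1244] [129 131 147] [0.5921 0.1751 0.1248] [131 133 149]
264 [0.5859 0.175  0.128 ] [129 132 147] [0.592  0.1747 0.1276] [131 132 148]
268 [0.586  0.1746 0.1307] [129 131 145] [0.5919 0.175  0.1314] [129 131 145]
272 [0.5861 0.1751 0.1347] [127 129 142] [0.5919 0.1748 0.1343] [129 132 145]
276 [0.5861 0.1746 0.1371] [128 131 142] [0.5918 0.1747 0.1372] [129 131 143]
280 [0.5862 0.1746 0.14  ] [128 130 141] [0.5918 0.1743 0.1394] [129 132 142]
284 [0.5863 0.1748 0.1431] [246 248 251] [0.5917 0.1744 0.1425] [246 248 252]
288 [0.5862 0.1727 0.1427] [241 245 249] [0.5917 0.1726 0.1425] [255 255 255]
292 [0.5
[... 2331 characters left out ...]
 64]
scene 194 359 [0.59  0.151 0.116] [57 53 51]
scene 194 365 [0.602 0.16  0.123] [31 29 37]
scene 195 361 [0.596 0.153 0.117] [63 70 71]
scene 195 367 [0.603 0.166 0.117] [28 32 42]
scene 196 364 [0.604 0.156 0.121] [115  65  23]
scene 197 361 [0.597 0.153 0.11 ] [142  91  59]
scene 198 359 [0.588 0.155 0.096] [174  98  22]
scene 198 365 [0.594 0.168 0.093] [179 108  55]
scene 199 363 [0.596 0.161 0.097] [189 111   0]
scene 200 361 [0.597 0.154 0.098] [151  81   8]
scene 201 359 [0.593 0.151 0.092] [95 50 32]
scene 201 365 [0.599 0.166 0.089] [87 60 80]
scene 202 363 [0.6   0.158 0.091] [95 51 19]
scene 203 362 [0.598 0.157 0.085] [103  63  31]
scene 204 362 [0.6   0.156 0.084] [99 59 31]
```

The pads measure from z≈0.111 to 0.149 (38 mm long), while the reported TCP is at 0.067. So the real fingertips are about 44 mm behind the stated TCP. Both outside cameras agree, and x and y match. The fingers closed just above the knob and moved nothing. I'll use real tip = reported z + 0.044 from here on. Opening, then going 43 mm lower.

Request:
send_rows --pt "0 0 0 0 0" --pt "0 0 0 0 0" --pt "0 0 0 0 0" --pt "0 0 0 0 0" --pt "0 0 0 0 0" --pt "0 0 0 0 0" --pt "0 0 -0.015 0 0" --pt "0 0 -0.015 0 0" --pt "0 0 -0.012 0 0" --pt "0 0 0 0 0" --pt "0 0 0 0 0" --newtons 50

```text
clock: 6.4
tcp_pos: [0.5889, 0.164, 0.0252]
orientation: [0.0, 1.0, 0.0, -0.0]
wrist_force: [0.2, 0.1, 0.5]
finger_gap: 0.0858
```

Run:
```python
from h import *
im,p,ok=cloud('wrist','w6')
s=monitor.get_state(); print(s['tcp_pos'],s['wrist_force'],s['finger_gap'])
m=ok&(p[...,2]>.093)&(p[...,2]<.102)&(np.hypot(p[...,0]-.589,p[...,1]-.164)<.016); q=p[m]; print(len(q),q.mean(0),q.min(0),q.max(0))
```

```text
[0.58939437 0.1640508  0.02576099] [ 0.99992314 -1.31668285  0.0163551 ] 0.08531565279336695
1650 [0.58939047 0.16436823 0.09671756] [0.57966025 0.15316611 0.09301715] [0.59902032 0.17332179 0.09852395]
```

View pics/w6.png

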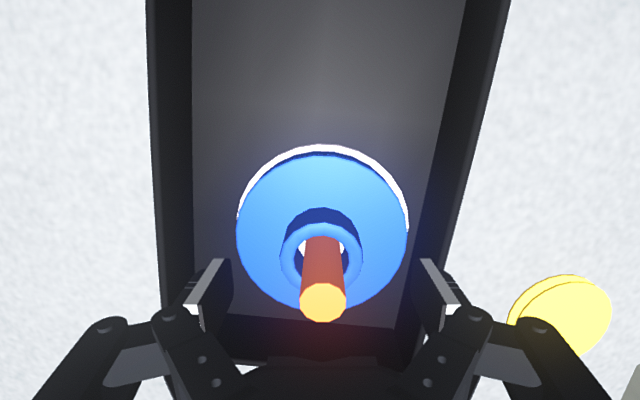

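The knob top, at pixel (323,302), is now between the pads and centred within 1 mm. Closing.

Request:
send_rows --pt "0 0 0 0 120" --pt "0 0 0 0 150" --pt "0 0 0 0 170" --pt "0 0 0 0 185" --pt "0 0 0 0 200" --pt "0 0 0 0 220" --pt "0 0 0 0 255" --pt "0 0 0 0 255" --pt "0 0 0 0 255" --newtons 50

```text
clock: 7.35
tcp_pos: [0.5893, 0.164, 0.0257]
orientation: [-0.0, 1.0, -0.0, 0.0]
wrist_force: [0.1, -0.2, 3.8]
finger_gap: 0.0187
```

Run:
```python
from h import *
im,p,ok=cloud('wrist','w7')
s=monitor.get_state(); print(s['tcp_pos'],s['wrist_force'],s['finger_gap'])
```

```text
[0.58931196 0.16402958 0.02566648] [-0.78489748 -0.43783869  4.56672294] 0.018677273763846827
```

View pics/w7.png

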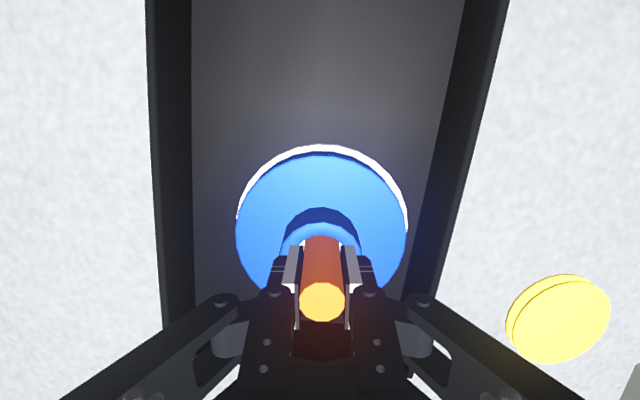

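Gripped: gap 18.7 mm on the 20 mm knob. Lifting slowly.

Request:
send_rows --pt "0 0 0.005 0 255" --pt "0 0 0.01 0 255" --pt "0 0 0.015 0 255" --pt "0 0 0.02 0 255" --pt "0 0 0.02 0 255" --pt "0 0 0.02 0 255" --pt "0 0 0.02 0 255" --pt "0 0 0.02 0 255" --pt "0 0 0.015 0 255" --pt "0 0 0.005 0 255" --pt "0 0 0 0 255" --newtons 60

```text
clock: 8.5
tcp_pos: [0.5893, 0.164, 0.1759]
orientation: [-0.0, 1.0, 0.0, 0.0]
wrist_force: [-0.1, 0.3, -4.5]
finger_gap: 0.0187
```

Run:
```python
from h import *
im,p,ok=cloud('wrist','w8')
s=monitor.get_state(); t=s['tcp_pos']; print(t,s['wrist_force'],s['ft_torque'],s['finger_gap'])
d=p-t
for nm,a,b,r in [('knob',.066,.078,.014),('roof',.006,.022,.052),('flange',-.012,.004,.06)]:
    m=ok&(d[...,2]>a)&(d[...,2]<b)&(np.hypot(d[...,0],d[...,1])<r); q=d[m]
    if len(q): print(nm,len(q),q.mean(0).round(4),((q.max(0)+q.min(0))/2).round(4),(q.max(0)-q.min(0)).round(4))
save('side','s8');i=cv2.imread('pics/s8.png')[120:270,240:360]; cv2.imwrite('pics/s8c.png',cv2.resize(i,None,fx=4,fy=4,interpolation=cv2.INTER_CUBIC))
```

```text
[0.5887689  0.16395089 0.17491184] [ 0.2699887   0.50915784 -4.06462965] [ 0.00968941  0.00447429 -0.04153751] 0.01812125461899692
knob 2243 [0.0004 0.0009 0.0725] [ 0.0004 -0.0001  0.072 ] [0.024 0.022 0.012]
roof 13078 [-0.0003  0.0174  0.0143] [-0.0001  0.0085  0.014 ] [0.1014 0.0843 0.016 ]
flange 1585 [ 0.0057  0.0397 -0.0016] [ 0.0008  0.0224 -0.0016] [0.1092 0.0634 0.0111]
```

View pics/w8.png

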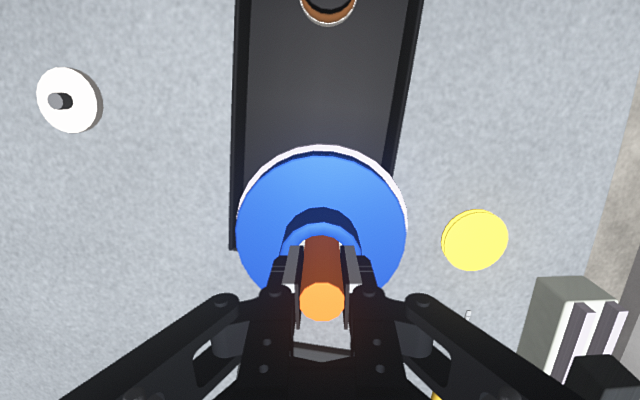

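View pics/s8c.png

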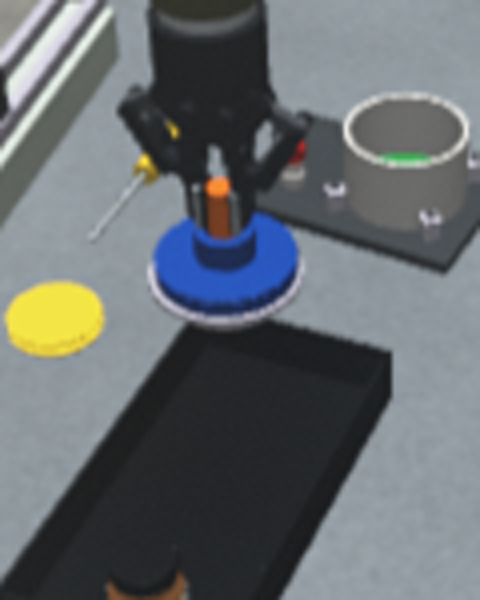

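The set is lifted level with the cover on. The load is about 4.3 N, and the flange and roof sit unchanged in the tool frame. Carrying it to the pot: Δ = (-0.051, -0.321).

Request:
send_rows --pt "-0.002 -0.01 0 0 255" --pt "-0.004 -0.025 0 0 255" --pt "-0.005 -0.035 0 0 255" --pt "-0.006 -0.038 0 0 255" --pt "-0.006 -0.038 0 0 255" --pt "-0.006 -0.038 0 0 255" --pt "-0.006 -0.038 0 0 255" --pt "-0.006 -0.035 0 0 255" --pt "-0.005 -0.03 0 0 255" --pt "-0.003 -0.022 0 0 255" --pt "-0.002 -0.012 0 0 255" --pt "0 0 0 0 255"

```text
clock: 9.8
tcp_pos: [0.5372, -0.1585, 0.1746]
orientation: [-0.0, 1.0, -0.001, -0.001]
wrist_force: [-0.8, 0.1, -3.1]
finger_gap: 0.0185
```

Request:
send_rows --pt "0 0 -0.015 0 255" --pt "0 0 -0.02 0 255" --pt "0 0 -0.01 0 255" --pt "0 0 -0.005 0 255" --pt "0 0 0 0 255"

```text
clock: 10.3
tcp_pos: [0.5377, -0.1562, 0.1247]
orientation: [-0.0, 1.0, 0.0, -0.001]
wrist_force: [0.5, 0.3, -2.7]
finger_gap: 0.0186
```

Run:
```python
from h import *
im,p,ok=cloud('wrist','w9')
s=monitor.get_state(); t=s['tcp_pos']; print(t,s['wrist_force'],s['ft_torque'],s['finger_gap'])
for c,b in [('side',(100,200,280,400)),('scene',(180,300,170,310))]:
    im,p,ok=cloud(c,c+'9'); i=cv2.imread('pics/%s9.png'%c)[b[0]:b[1],b[2]:b[3]]; cv2.imwrite('pics/%s9c.png'%c,cv2.resize(i,None,fx=5,fy=5,interpolation=cv2.INTER_CUBIC))
    d=np.hypot(p[...,0]-.538,p[...,1]+.157)
    for nm,a,bb,r in [('rim',.081,.0885,.062),('roof',.131,.142,.06)]:
        m=ok&(d<r)&(p[...,2]>a)&(p[...,2]<bb); print(c,nm,circ(p[m][:,:2]) if m.sum()>20 else m.sum())
    for n in ['knob_top','collar_top','pot_mouth']: print(n,[(np.round(d['xyz'],4).tolist(),round(d['conf'],2)) for d in eyes.tip_of(n,c)[:1]])
```

```text
[ 0.53816834 -0.15653038  0.12548462] [-0.14796341 -0.62260597 -3.82874717] [ 0.00404034  0.02917189 -0.03251212] 0.018419562893789567
side rim (array([ 0.53761529, -0.15585851,  0.05228602]), 73, np.float64(0.0017351958443351542))
side roof (array([ 0.53685353, -0.15438934,  0.04128997]), 314, np.float64(0.008046152671518291))
knob_top [([0.5351, -0.1597, 0.1953], 0.66)]
collar_top [([0.5398, -0.156, 0.1651], 0.58)]
pot_mouth [([0.3099, 0.247, 0.0032], 0.69)]
scene rim (array([ 0.5387764 , -0.15916432,  0.05248539]), 149, np.float64(0.0014386640732835872))
scene roof (array([ 0.53802359, -0.15779628,  0.04077548]), 933, np.float64(0.007378586829599915))
knob_top [([0.7732, -0.1246, -0.0001], 0.4)]
collar_top [([0.5395, -0.1586, 0.162], 0.88)]
pot_mouth [([0.5395, -0.1561, 0.0827], 0.91)]
```

View pics/w9.png

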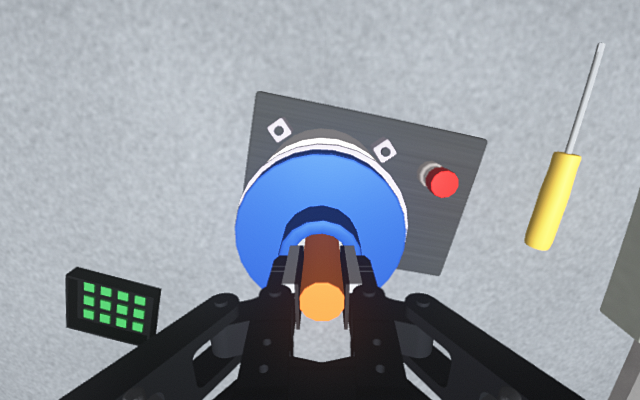

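View pics/side9c.png

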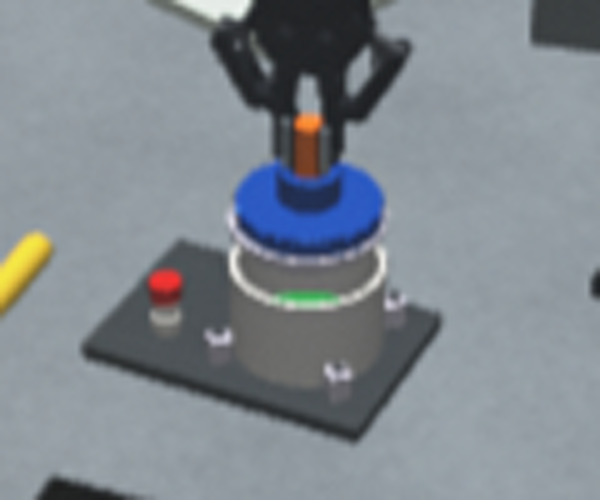

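View pics/scene9c.png

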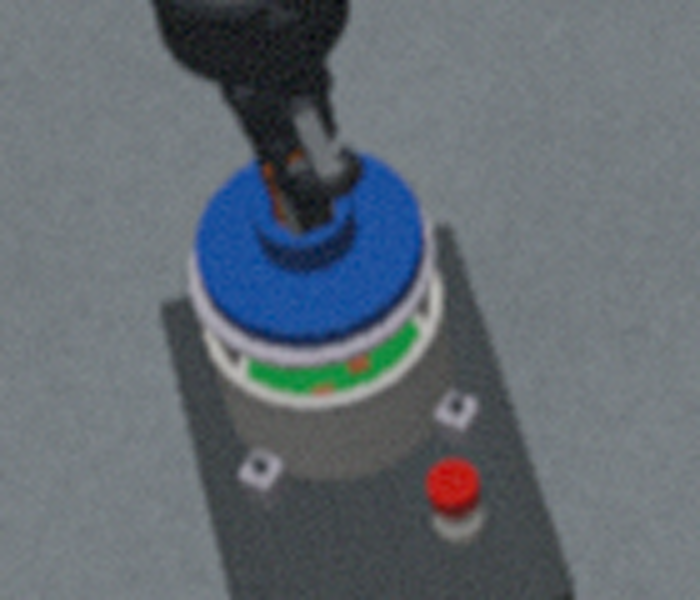

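The lid is directly over the mouth. The rim fits average (0.538, -0.157), which equals the tool's x and y, and the lid underside is about 20 mm above the rim. Lowering slowly.

Request:
send_rows --pt "0 0 -0.01 0 255" --pt "0 0 -0.007 0 255" --pt "0 0 -0.004 0 255" --pt "0 0 -0.003 0 255" --pt "0 0 -0.002 0 255" --pt "0 0 0 0 255"

```text
clock: 11.35
tcp_pos: [0.5379, -0.157, 0.099]
orientation: [-0.0, 1.0, 0.0, -0.0]
wrist_force: [0.3, 0.7, -3.7]
finger_gap: 0.0185
```

Request:
send_rows --pt "0 0 -0.002 0 255" --pt "0 0 -0.001 0 255" --pt "0 0 -0.001 0 255" --pt "0 0 0 0 255" --pt "0 0 0 0 255"

```text
clock: 11.85
tcp_pos: [0.5381, -0.157, 0.0954]
orientation: [0.0, 1.0, 0.0, 0.0]
wrist_force: [0.5, -0.4, -3.4]
finger_gap: 0.0184
```

Request:
send_rows --pt "0 0 -0.001 0 255" --pt "0 0 -0.001 0 255" --pt "0 0 0 0 255" --pt "0 0 0 0 255"

```text
clock: 12.25
tcp_pos: [0.5382, -0.1571, 0.0937]
orientation: [0.0, 1.0, -0.0, 0.0]
wrist_force: [0.0, 1.3, -0.4]
finger_gap: 0.018
```

Request:
send_rows --pt "0 0 -0.001 0 255" --pt "0 0 0 0 255" --pt "0 0 0 0 255"

```text
clock: 12.55
tcp_pos: [0.5382, -0.1571, 0.0936]
orientation: [0.0, 1.0, 0.0, 0.001]
wrist_force: [-2.5, 2.2, 6.6]
finger_gap: 0.0186
```

Run:
```python
from h import *
s=monitor.get_state(); t=s['tcp_pos']; print(t,s['wrist_force'],s['ft_torque'],s['finger_gap'])
im,p,ok=cloud('side','s10');i=cv2.imread('pics/s10.png')[110:200,290:390]; cv2.imwrite('pics/s10c.png',cv2.resize(i,None,fx=6,fy=6,interpolation=cv2.INTER_CUBIC))
```

```text
[ 0.53823037 -0.15710364  0.09364749] [-2.49059891  2.23882825  6.62793051] [ 0.23219749  0.71781964 -0.00956366] 0.01858422829576995
```

View pics/s10c.png

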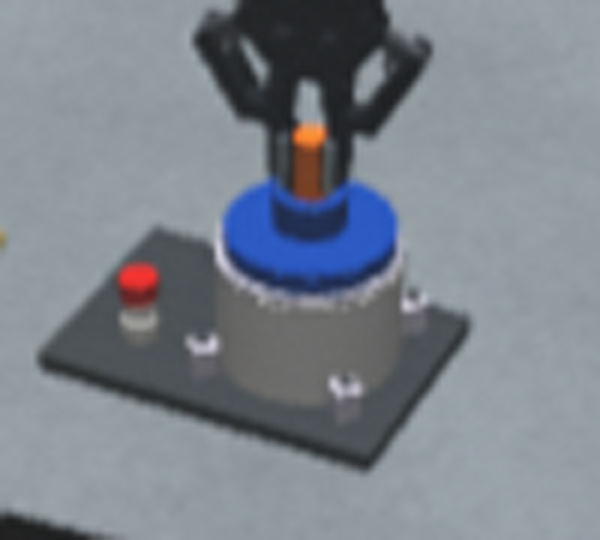

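It made firm contact at the expected height, and the flange is flush on the rim in the side view. Releasing slowly.

Request:
send_rows --pt "0 0 0 0 190" --pt "0 0 0 0 180" --pt "0 0 0 0 160" --pt "0 0 0 0 120" --pt "0 0 0 0 60" --pt "0 0 0 0 0" --pt "0 0 0 0 0" --pt "0 0 0 0 0" --pt "0 0 0 0 0" --newtons 40

```text
clock: 13.5
tcp_pos: [0.538, -0.157, 0.0923]
orientation: [-0.0, 1.0, -0.0, 0.0]
wrist_force: [0.5, 0.4, -0.5]
finger_gap: 0.0855
```

Run:
```python
from h import *
im,p,ok=cloud('wrist','w11')
s=monitor.get_state(); t=s['tcp_pos']; print(t,s['wrist_force'],s['finger_gap'])
d=np.hypot(p[...,0]-t[0],p[...,1]-t[1])
for nm,a,b,r in [('knob',.16,.172,.02),('collar',.127,.136,.03),('roof',.103,.112,.06),('flange',.085,.096,.065)]:
    m=ok&(d<r)&(p[...,2]>a)&(p[...,2]<b); q=p[m]
    if len(q): print(nm,len(q),q.mean(0).round(4),((q.max(0)+q.min(0))/2).round(4),(q.max(0)-q.min(0)).round(4),np.median(q[:,2]).round(4))
m=ok&(d<.045)&(d>.026)&(p[...,2]>.1)&(p[...,2]<.115);q=p[m];A=np.c_[q[:,:2]-t[:2],np.ones(len(q))];print('roof plane',np.linalg.lstsq(A,q[:,2],rcond=None)[0])
```

```text
[ 0.53801227 -0.15699672  0.09230052] [ 0.19774553  0.55109366 -0.70648595] 0.08508969809164005
knob 1729 [ 0.5384 -0.1566  0.1646] [ 0.5384 -0.1581  0.1633] [0.0193 0.0205 0.0066] 0.1649
collar 2830 [ 0.5372 -0.1503  0.1307] [ 0.5374 -0.1545  0.1315] [0.0435 0.0403 0.009 ] 0.1308
roof 14884 [ 0.5373 -0.1454  0.107 ] [ 0.5373 -0.1553  0.1075] [0.1013 0.0993 0.009 ] 0.107
flange 1372 [ 0.5457 -0.1184  0.0911] [ 0.5398 -0.1379  0.0905] [0.1071 0.0695 0.0109] 0.091
roof plane [-0.00052527 -0.00044758  0.10704692]
```

View pics/w11.png

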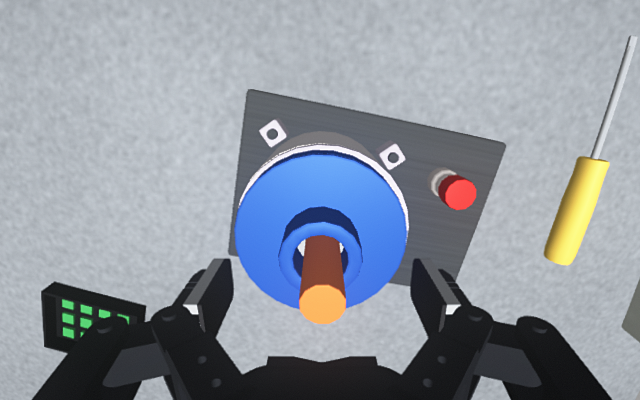

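Seated and released. Knob top is at 0.165, collar top 0.131, roof 0.107 and level to 0.001 rad, all exactly as expected. Now lowering 27 mm with the jaws open, which keeps the pads clear of the roof and the palm clear of the knob, then closing on the collar.

Request:
send_rows --pt "0 0 -0.008 0 0" --pt "0 0 -0.01 0 0" --pt "0 0 -0.006 0 0" --pt "0 0 -0.003 0 0" --pt "0 0 0 0 0" --pt "0 0 0 0 60" --pt "0 0 0 0 90" --pt "0 0 0 0 105" --pt "0 0 0 0 115" --newtons 30

```text
clock: 14.45
tcp_pos: [0.5384, -0.1574, 0.0665]
orientation: [0.0, 1.0, -0.0, 0.001]
wrist_force: [-1.3, -0.4, 6.2]
finger_gap: 0.0472
```

Run:
```python
from h import *
im,p,ok=cloud('wrist','w12')
s=monitor.get_state(); t=s['tcp_pos']; print(t,s['wrist_force'],s['finger_gap'])
```

```text
[ 0.53838715 -0.15735929  0.06654686] [-2.15206502  0.33763033  5.61348787] 0.046866830333999965
```

View pics/w12.png

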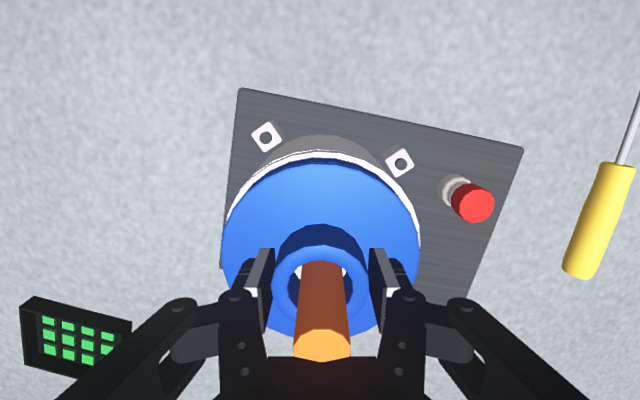

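Run:
```python
from h import *
im,p,ok=cloud('wrist')
for u in (258,262,268,372,378,384):
    print(u,[(v,p[v,u].round(4).tolist()) for v in (240,244,248,252,256,264,280)])
print([(v,p[v,321].round(4).tolist(),im[v,321].tolist()) for v in range(330,400,6)])
for c,b in [('side',(90,190,280,400))]:
    save(c,c+'13'); i=cv2.imread('pics/%s13.png'%c)[b[0]:b[1],b[2]:b[3]]; cv2.imwrite('pics/%s13c.png'%c,cv2.resize(i,None,fx=6,fy=6,interpolation=cv2.INTER_CUBIC))
print(monitor.get_state()['wrist_force'])
```

```text
258 [(240, [0.5071, -0.1446, 0.107]), (244, [0.5068, -0.1471, 0.1063]), (248, [0.5069, -0.1486, 0.1077]), (252, [0.5084, -0.147, 0.1149]), (256, [0.5092, -0.1468, 0.1192]), (264, [0.5105, -0.1472, 0.1258]), (280, [0.5132, -0.1464, 0.1397])]
262 [(240, [0.5091, -0.1444, 0.1074]), (244, [0.5089, -0.1469, 0.1068]), (248, [0.5094, -0.1474, 0.1101]), (252, [0.5104, -0.1468, 0.1154]), (256, [0.511, -0.1472, 0.1186]), (264, [0.5124, -0.1469, 0.1263]), (280, [0.5146, -0.1469, 0.139])]
268 [(240, [0.5121, -0.1444, 0.1073]), (244, [0.5118, -0.147, 0.1066]), (248, [0.5126, -0.1468, 0.1113]), (252, [0.5131, -0.1472, 0.1146]), (256, [0.514, -0.1464, 0.1199]), (264, [0.515, -0.147, 0.1261]), (280, [0.515, -0.1536, 0.1285])]
372 [(240, [0.5635, -0.1447, 0.1067]), (244, [0.5635, -0.1465, 0.1075]), (248, [0.5628, -0.1466, 0.1116]), (252, [0.5624, -0.1472, 0.1146]), (256, [0.5619, -0.1474, 0.118]), (264, [0.562, -0.1513, 0.1187]), (280, [0.562, -0.1582, 0.1213])]
378 [(240, [0.5662, -0.1442, 0.1078]), (244, [0.5666, -0.1469, 0.1068]), (248, [0.5659, -0.1471, 0.1107]), (252, [0.5648, -0.146, 0.1168]), 
[... 271 characters left out ...]
93]), (264, [0.5657, -0.1465, 0.1271]), (280, [0.5633, -0.1465, 0.1396])]
[(330, [0.5383, -0.1491, 0.1648], [255, 216, 114]), (336, [0.5383, -0.1512, 0.1652], [254, 196, 101]), (342, [0.5383, -0.1535, 0.1653], [254, 194, 99]), (348, [0.5383, -0.1563, 0.1651], [254, 194, 98]), (354, [0.5383, -0.1593, 0.1647], [254, 192, 97]), (360, [0.5383, -0.1616, 0.165], [255, 197, 98]), (366, [0.5383, -0.1478, 0.1806], [47, 30, 30]), (372, [0.5383, -0.1465, 0.1838], [47, 31, 31]), (378, [0.5383, -0.1458, 0.1863], [43, 29, 29]), (384, [0.5383, -0.1463, 0.1877], [41, 28, 29]), (390, [0.5383, -0.146, 0.1897], [39, 28, 29]), (396, [0.5383, -0.1462, 0.1912], [37, 27, 28])]
[-0.8240622   0.45447619  6.54276507]
```

View pics/side13c.png

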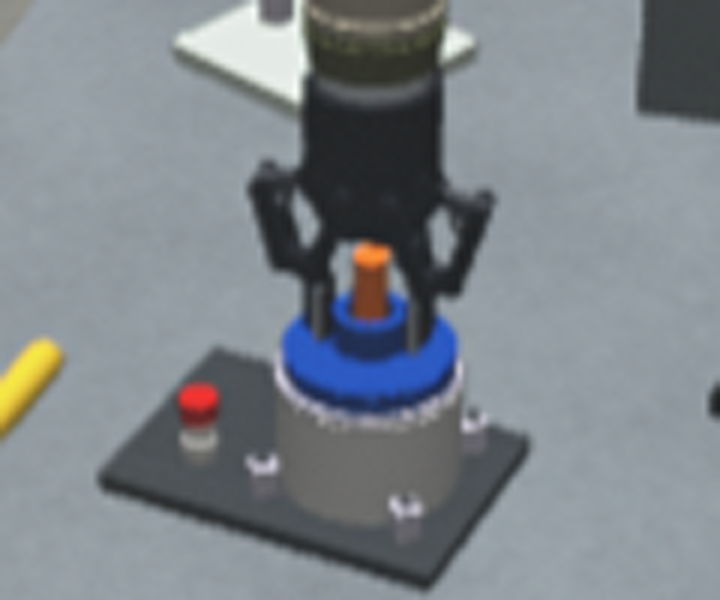

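The pad tips are touching the roof at z≈0.108 (about 6 N down), because they swing forward early in the closing. Raising 3.5 mm before gripping.

Request:
send_rows --pt "0 0 0.0035 0 115" --pt "0 0 0 0 115" --pt "0 0 0 0 125" --pt "0 0 0 0 135" --pt "0 0 0 0 145" --pt "0 0 0 0 255" --pt "0 0 0 0 255" --pt "0 0 0 0 255" --newtons 30

```text
clock: 15.4
tcp_pos: [0.5382, -0.1571, 0.069]
orientation: [0.0, 1.0, -0.0, 0.0]
wrist_force: [-0.6, 0.1, 4.3]
finger_gap: 0.0422
```

Run:
```python
from h import *
im,p,ok=cloud('wrist','w14')
s=monitor.get_state(); t=s['tcp_pos']; print(t,s['wrist_force'],s['finger_gap'])
for u in (262,268,372,378):
    print(u,[(v,p[v,u].round(4).tolist()) for v in (240,244,248,252,256)])
```

```text
[ 0.53821664 -0.15709328  0.06903036] [-0.93041839 -0.57486238  4.77779508] 0.04199040872574881
262 [(240, [0.5084, -0.1455, 0.107]), (244, [0.5083, -0.1476, 0.1074]), (248, [0.5081, -0.1499, 0.1072]), (252, [0.5077, -0.1528, 0.106]), (256, [0.511, -0.1464, 0.122])]
268 [(240, [0.5115, -0.1453, 0.1075]), (244, [0.5112, -0.148, 0.1065]), (248, [0.5124, -0.1467, 0.1135]), (252, [0.5132, -0.1463, 0.1183]), (256, [0.5137, -0.1466, 0.1216])]
372 [(240, [0.5636, -0.145, 0.108]), (244, [0.564, -0.1482, 0.106]), (248, [0.5627, -0.1465, 0.1138]), (252, [0.5621, -0.1465, 0.1179]), (256, [0.5614, -0.1461, 0.1225])]
378 [(240, [0.5666, -0.1451, 0.1078]), (244, [0.5668, -0.1474, 0.1076]), (248, [0.5657, -0.1465, 0.1137]), (252, [0.565, -0.1465, 0.1179]), (256, [0.5643, -0.1465, 0.1219])]
```

View pics/w14.png

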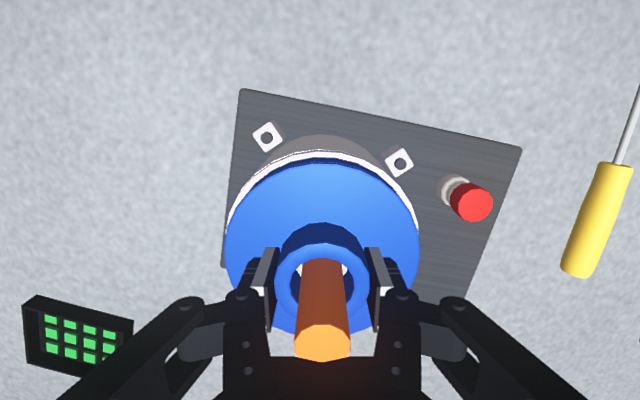

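The collar is gripped: gap 42 mm on Ø44, with the same ~2 mm pad compliance as on the knob. Lifting slowly straight up and watching the force.

Request:
send_rows --pt "0 0 0.003 0 255" --pt "0 0 0.004 0 255" --pt "0 0 0.004 0 255" --pt "0 0 0.004 0 255" --pt "0 0 0 0 255" --pt "0 0 0 0 255"

```text
clock: 16.05
tcp_pos: [0.5382, -0.157, 0.0839]
orientation: [0.0, 1.0, 0.0, 0.0]
wrist_force: [-0.3, -0.2, -1.9]
finger_gap: 0.0423
```

Run:
```python
from h import *
im,p,ok=cloud('wrist','w15')
s=monitor.get_state(); t=s['tcp_pos']; print(t,s['wrist_force'],s['ft_torque'],s['finger_gap'])
d=np.hypot(p[...,0]-t[0],p[...,1]-t[1])
for a,b,r in [(.16,.185,.012)]:
    m=ok&(d<r)&(p[...,2]>a)&(p[...,2]<.170); q=p[m]; print('knob',len(q),q.mean(0).round(4),np.median(q[:,2]))
m=ok&(d<.048)&(d>.026)&(p[...,2]>.1)&(p[...,2]<.13)&(p[...,1]>t[1]+.015);q=p[m];A=np.c_[q[:,:2]-t[:2],np.ones(len(q))];print('roof plane',len(q),np.linalg.lstsq(A,q[:,2],rcond=None)[0])
```

```text
[ 0.53801594 -0.15698567  0.08378189] [-0.27792712 -0.50291528 -0.62161001] [ 0.09804502 -0.01630396  0.02752389] 0.041936645317156206
knob 1956 [ 0.5384 -0.1565  0.1646] 0.16488135846272048
roof plane 7546 [-5.75169355e-04  5.19423142e-05  1.21943416e-01]
```

View pics/w15.png

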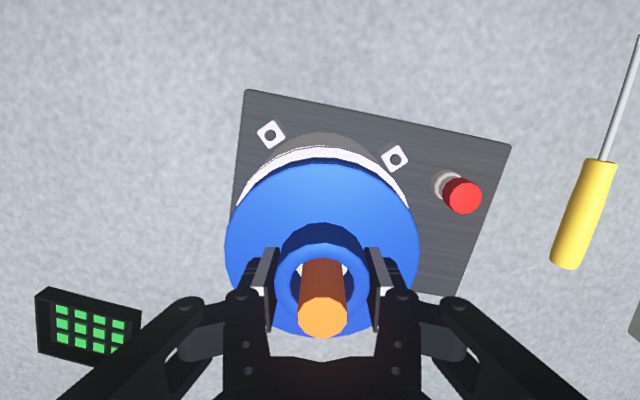

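The cover is up 15 mm and level, the load is about 1.2 N (cover only), and the knob is still at 0.165. Continuing up by another 85 mm.

Request:
send_rows --pt "0 0 0.005 0 255" --pt "0 0 0.01 0 255" --pt "0 0 0.012 0 255" --pt "0 0 0.012 0 255" --pt "0 0 0.012 0 255" --pt "0 0 0.012 0 255" --pt "0 0 0.01 0 255" --pt "0 0 0.008 0 255" --pt "0 0 0.004 0 255" --pt "0 0 0 0 255" --pt "0 0 0 0 255" --pt "0 0 0 0 255"

```text
clock: 17.3
tcp_pos: [0.5376, -0.1568, 0.1681]
orientation: [-0.0, 1.0, 0.0, -0.001]
wrist_force: [-0.3, -0.2, -1.2]
finger_gap: 0.042
```

Run:
```python
from h import *
s=monitor.get_state(); t=s['tcp_pos']; print(t,s['wrist_force'],s['qvel'].round(4),s['finger_gap'])
im,p,ok=cloud('wrist','w16')
d=np.hypot(p[...,0]-t[0],p[...,1]-t[1])
m=ok&(d<.048)&(d>.026)&(p[...,2]>.18)&(p[...,2]<.23)&(p[...,1]>t[1]+.015);q=p[m];A=np.c_[q[:,:2]-t[:2],np.ones(len(q))];print('roof plane',len(q),np.linalg.lstsq(A,q[:,2],rcond=None)[0])
for c,b in [('side',(60,200,280,400)),('scene',(150,290,170,310))]:
    im,p,ok=cloud(c,c+'16'); i=cv2.imread('pics/%s16.png'%c)[b[0]:b[1],b[2]:b[3]]; cv2.imwrite('pics/%s16c.png'%c,cv2.resize(i,None,fx=4,fy=4,interpolation=cv2.INTER_CUBIC))
    m=ok&(np.hypot(p[...,0]-.538,p[...,1]+.157)<.012)&(p[...,2]>.155)&(p[...,2]<.172); print(c,'knob top',m.sum(),p[m].mean(0).round(4) if m.any() else '')
    for n in ['inner_lid','knob_top','cover','vial','flux_jar']: print(n,[(np.round(d['xyz'],4).tolist(),round(d['conf'],2)) for d in eyes.tip_of(n,c)[:1]])
```

```text
[ 0.53762151 -0.15683151  0.16812579] [-0.28978553 -0.21545081 -1.22264908] [0.0003 0.0017 0.0004 0.0008 0.0013 0.0005] 0.04197979923886797
roof plane 7512 [-0.00261876 -0.00038279  0.20615161]
side knob top 9 [ 0.5355 -0.1511  0.1584]
inner_lid [([0.5359, -0.1586, 0.0704], 0.62)]
knob_top [([0.5349, -0.1581, 0.1626], 0.73)]
cover [([0.5402, -0.1558, 0.1878], 0.75)]
vial [([0.6425, -0.1465, 0.0157], 0.52)]
flux_jar [([0.5928, 0.344, 0.0062], 0.9)]
scene knob top 0 
inner_lid [([0.536, -0.1587, 0.0673], 0.75)]
knob_top [([0.5367, -0.1612, 0.1647], 0.76)]
cover [([0.5371, -0.1585, 0.1877], 0.61)]
vial [([0.6386, -0.1421, 0.0173], 0.52)]
flux_jar [([0.5965, 0.3329, 0.0049], 0.64)]
```

View pics/side16c.png

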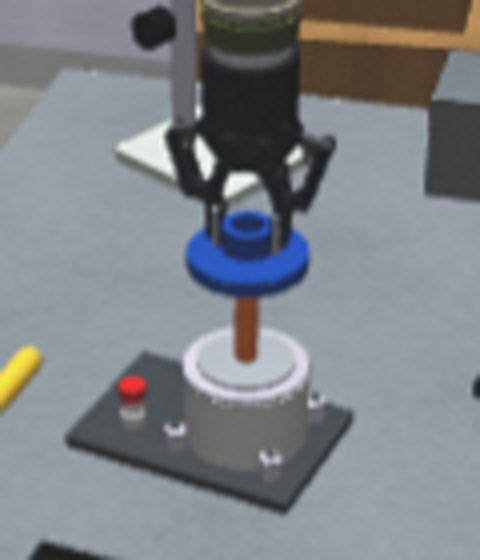

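View pics/scene16c.png

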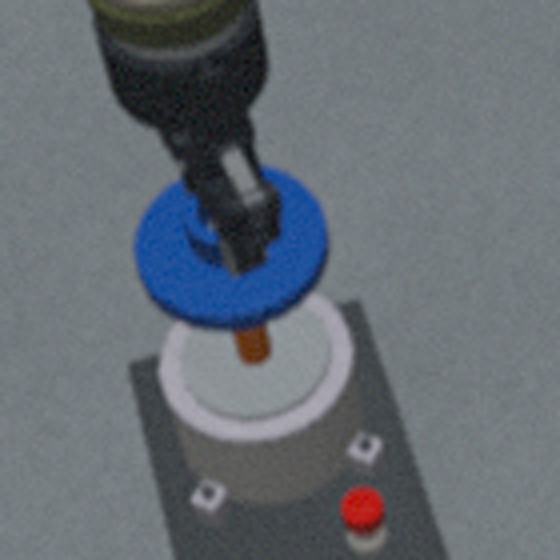

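Cover underside is at about 0.190, 25 mm above the knob top at 0.165. It is level and still, and the lid is flush in the pot. Handing in.

```bash
python3 -c "
from h import *
print(ticket.hand_in())"
```

```text
the job is handed in; nothing more can be done
None
```

I moved the lid set by its knob from the bin to the pot, seated it and let go. I then lifted the blue cover off by its collar and handed the job in holding it, at about 17.5 s on the robot's clock.

**Last checks, all as wanted:**
- **Cover:** the roof is at z 0.206 m, so the underside is at about 0.190 m, 25 mm above the knob top. It is tilted under 0.003 rad, and the load on the gripper is 1.2 N, which matches the cover alone.
- **Inner lid:** it sits flush in the pot with its knob top at z 0.165 m, as expected when fully home. Its axis is within about 1–2 mm of the pot's by my measurements, and the networks agree within their 4 mm.
- **Other things:** re-checked after the last lift, the vial and jar read the same as at the start within network noise. I did not measure the reel, driver, spare lid, tray or bottle again, but the arm never came near them.

**What disagreed or went wrong:**
- **TCP offset:** the real fingertips are about 44 mm behind the reported TCP. My first close on the knob therefore shut just above it, touching nothing. I measured the offset in the wrist depth image, checked it against both outside cameras, and corrected for it.
- **Collar grasp:** while closing on the collar, the pad tips pressed on the cover's roof with about 6 N. I raised the arm 3.5 mm before gripping, and the lid stayed seated.

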